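Open the controlled-drugs box's dial padlock and present it

TASK

The dial padlock of the controlled-drugs box lies face up in its guard on the box, with all of its combination dialled except the last number. Turn the dial clockwise, click by click, until the white line on the knob rests in the click at the black index mark at the shackle end, without running past it, then pull the shackle fully open, so that it comes out of the staple, and lift the open lock off the box. Leave the bottle, jar and beaker standing where they are, and finish while still holding the lock for the second checker to see: open, still, dial face upward, at least 10 cm above the lid and clear of the box.

Things in the scene. Friction and masses are not known exactly. Their poses are not given: they have to be found in the camera images.
- drugbox: Grey steel strongbox, 300 (x) by 260 (y) by 110 mm high, bolted down. Origin: centre of its underside; x runs from its front edge (by the lock) to its far edge, z up. The front 125 mm of its flat top is a fixed deck, the rest a hinged lid flush with it. The lid's steel hasp strap, 34 mm wide and 3 mm thick, lies on the deck around the staple, under the shackle's toe leg.
- guard_floor (a point): Steel guard on the deck in which the lock lies; point: middle of the lock's place on its 4 mm thick floor plate, 114 mm above the counter; axes as the box. Low cheeks at both sides and the back, 3 mm thick, tops 20 mm above the deck, 2 mm play to the lock, keep the lock in line with the box. Open on top and at the shackle end (+x).
- staple_eye (a point): Middle of the eye of the staple, an upright steel plate fixed to the deck: 4 mm thick (x), 20 mm wide (y), 28 mm high, standing 2.5 mm in front of the lock case's shackle end. Eye 12 mm wide, 16 mm high. Only the shackle's toe leg (the one at +y) passes through it, along x.
- lock_centre (a point): Centre of the loose padlock's aluminium case, half-way up: case 52 (x) by 56 (y) by 26 mm high (z). x points to the shackle end, z out of the dial face (up). Lock, dial and shackle weigh about 0.25 kg together. Once the shackle is fully open, the lock lifts straight up out of the guard.
- dial_grip (a point): Centre of the black knurled dial knob, half-way up: 34 mm in diameter, 16 mm tall, turning about z; 25 mm above lock_centre. Below it a dark skirt disc, 41 mm in diameter, 3 mm thick, turns with it: the skirt's top is 8 mm below this point, the case's top 12 mm. The x axis lies along the white line on the knob.
- dial (a joint): Turn of the dial (rad), growing clockwise seen from above. 0: the white line points along the lock's +x to the black index mark on the case, and the lock can open (within about 0.13). Starts at -2.7 to -1.0. Clicks every 30 degrees, one at 0, take 0.05 to 0.1 N m to pass and draw the released dial in. Beyond +0.35 with the shackle shut is overrun. End stop at -3.0.
- shackle_grip (a point): Point midway between the two straight legs of the steel U shackle, at their mid height, 17 mm above the deck; moves with the shackle. Legs along x, 8 mm thick, 40 mm over their outsides (y): grip across both from above. Straight from the case (29 mm behind this point) to 13 mm ahead; the bow ends 33 mm ahead. When shut, the staple is 22 to 27 mm behind this point.
- shackle (a joint): How far the shackle is drawn out of the case along the lock's +x (m): 0 shut, 0.022 fully open (stop); about 1 mm of play while locked. When freed it takes about 2 N and stays where it is left. The case may first follow by up to 2.5 mm until it meets the staple. From 0.015 on the toe leg is clear of the staple's eye.
- amber_bottle_mid (a point): Bystander: amber glass bottle, 62 mm in diameter, 130 mm tall, on the counter beside the box at +y; point at its middle.
- pill_jar_mid (a point): Bystander: white plastic jar, 48 mm in diameter, 62 mm tall, on the lid near its far end; point at its middle.
- beaker_mid (a point): Bystander: open steel beaker, 72 mm in diameter, 85 mm tall, on the counter beside the box at -y; point at its middle.
Mind the look-alikes: they are no part of the job. Leave any blue or purple look-alike of the part that bears lock_centre alone.

How it is judged:
By the outcome, as a careful person would: the job done as asked, in the order asked, and still so for the second after the job is handed in, while the arm keeps its last pose, push and grip.
It also fails if it takes over 67 s, if anything falls off the work surface, if the arm or the gripper's body presses on something with over 40 N, if the wrist force passes 120 N, or if a joint passes its speed limit or range.

ROBOT

A 6-joint arm with a two-finger parallel gripper is mounted at the origin on the work surface. World frame = base frame: x ahead of the robot, y to its left, z up, the work surface at z = 0. Lengths are in m, angles in rad, forces in N, time in s.
With the tool pointing down it reaches from about 0.35 to 0.725 m from the base axis. Payload 4.3 kg.
Tool frame: the origin (TCP) lies at the very end of the fingers, on their centre line; the grasp point (between the pads) lies 19 mm behind it; y points along the fingers, z is the direction in which the jaws open and shut, and the axes are right-handed (so a half turn about y gives the same grasp; the last joint's range is limited). The gripper opens to 85 mm and grips with 20 to 120 N. Pads are 22 mm wide; open, the fingers measure 114 mm over their backs; the gripper's body (76 mm by 85 mm) begins 54 mm behind the grasp point. The pads swing forward as they close: fully open they stand 13 mm farther back than shut.
Start: joints at [1.229, 0.377, 0.081, 1.274, 0, 1.46], TCP at [0.132, 0.56, 0.231] pointing down, gripper open.
Joint ranges: [-2.72, 2.72], [-0.84, 1.66], [-1.02, 1.22], [-1.77, 2.12], [-1.37, 1.28], [-3.14, 3.14]. Speed limits (rad/s): [2.57, 2.57, 3.14, 3.14, 3.14, 3.14].

INTERFACE

Orientations are given as a unit quaternion [w, x, y, z].
In Python, from workcell import get_obs, vision, workorder, nets gives the robot as it stands.
- The arm moves only by the shell command python3 -m handwheel 'ROWS' [FORCE]. ROWS is JSON, a list that holds one entry, the list of rows, each a list of 5 numbers: the shift along the tool's x, y, z in units of 40 mm (1.0 is 40 mm), then the turn about the tool's y in units of 6 degrees (1.0 is 6 degrees), then the closure, from -1 (fully open) to 1 (shut). In form: [[[dx, dy, dz, yaw, gripper], ...]]. A call has 1 to 10 rows; each row is the pose to reach, as a shift and turn from the pose commanded when the call began, along the tool's axes at that moment; what a row does not reach only later rows make up. A row lasts 1/10 s, in which the tool goes at most 50 mm and 8.59 degrees, less where a joint would pass 70% of its speed; a pose out of reach is approached as far as the arm can. A call with a gripper value outside its range is refused whole. The fingers move at their own pace and stop on an object; FORCE is the grip in N (left out, the last holds). Time passes only in rows, so rows that repeat a pose let the fingers close. It gives the time, the measured TCP pose, the force and the opening at its end, in the units of the state.
- get_obs(): the state, without advancing time (a new reading comes with each control period).
- vision.camera(name): name is "scene" or "side" or "wrist"; returns a dict with "image" (420x560x3 uint8, blue, green, red), "fov_y" (degrees; the focal length in pixels is half the picture's height over the tangent of half this angle, whatever the lens; pixels are square), "cx", "cy" (the principal point, pixels), "R" (3x3) and "t" (3): a world point X has camera coordinates R X + t. Camera axes: x right, y down, z forward; pixel columns grow to the right and rows downward; lengths in m; the calibration is good to about 2 mm. A picture is of the moment at which its call begins. There is no depth.
- workorder.hand_in(): hands the job in, once; it reports no verdict.
Trained networks look in a picture, given as the dict that the camera call returned (one of the last four; its "shot" number tells which), for a name from the list of things; names that differ only in an ending like _2 or _b are one class to them, and where a whole thing is asked for, a point or a joint stands for the part that bears it (a point fixed in the world has none). Each returns a list of dicts, best first, with "confidence" (0 to 1); they miss things now and then, are a little off and sometimes report something else, mostly with a low value. They report only what shows in the picture. A call takes as long as a camera call. They do not tell look-alikes from the thing itself.
- nets.masks_of(picture, query): "pixels" (420x560 bool, what is visible of it) and "centre" ([column, row] in pixels, amid what is visible of it).
The state is a dict: "time": time; "q": joint angles; "joint_vel": joint speeds; "joint_torque": joint torques, N m; "ee_pos": TCP position; "eef_rot": TCP orientation; "wrist_force": force on the tool from outside, world axes, zero at the start; "wrist_torque": the same for the moment, N m; "gripper_width": opening from 0.0 (shut) to 1.0 (fully open).
Only numpy, scipy, OpenCV 4.12 (cv2) and the standard library are available. Lean on these libraries where they do the work, as an engineer would, in place of code of your own. Each camera call takes 0.05 s, during which the arm holds its last target.

## Working session

There is one attempt and no reset: what is moved stays moved. The work goes in short steps, Python scripts to look and compute and a shell command to move; the robot and the scene stay as the last step left them, time stands still between calls to the robot, and variables do not carry over. Pictures are saved under pics/ and viewed, and the job is handed in when it is done.

```bash
ls; mkdir -p pics; python3 - <<'E'
from workcell import get_obs, vision, workorder, nets
import cv2
o=get_obs()
for k,v in o.items(): print(k,v)
for n in ["scene","side","wrist"]:
    p=vision.camera(n); cv2.imwrite(f"pics/a_{n}.png",p["image"])
    print(n,p["fov_y"],p["cx"],p["cy"],p["R"],p["t"],p["shot"])
    for q in ["lock_centre","dial_grip","shackle_grip","staple_eye","drugbox"]:
        try:
            for m in nets.masks_of(p,q)[:3]: print(q,m["confidence"],m["centre"],m["pixels"].sum())
        except Exception as e: print(q,e)
E
```

```text
pics
time 0.0
q [ 1.22868917e+00  3.78068566e-01  7.96318580e-02  1.27440206e+00
 -4.44725106e-05  1.46051762e+00]
joint_vel [-0.00049333 -0.00092237  0.00060363 -0.0022176   0.0002899   0.00089298]
joint_torque [ 1.38868108e-04 -4.63605738e+01  2.69875073e+01  2.07607500e-02
 -1.67429853e-04  6.51846321e-06]
ee_pos [0.13188472 0.5589965  0.23036005]
eef_rot [-0.70165411  0.70306859 -0.08192688  0.08163363]
wrist_force [ 0.750524   -0.32158812  0.67181768]
wrist_torque [-0.04179074 -0.02477728  0.02705339]
gripper_width 1.0012844868762834
scene 47.48712693592627 268.9526007518868 217.0531404067635 [[ 0.18714601  0.9823315   0.00109577]
 [ 0.61133123 -0.11559269 -0.78288726]
 [-0.76892815  0.1471841  -0.62216263]] [-0.08315097 -0.2409363   1.74476982] 1
lock_centre 0.8 [184.1, 197.0] 348
lock_centre 0.76 [244.6, 203.3] 490
lock_centre 0.7 [136.8, 239.8] 494
dial_grip 0.74 [140.1, 226.2] 153
dial_grip 0.53 [242.1, 195.9] 160
shackle_grip 0.64 [254.6, 215.1] 135
shackle_grip 0.4 [132.0, 250.6] 90
staple_eye 0.87 [254.5, 255.0] 10308
drugbox 0.92 [251.0, 255.7] 10620
side 57.857976355636
[... 174 characters left out ...]
1866925 0.88243537] 2
lock_centre 0.64 [315.2, 148.4] 393
lock_centre 0.58 [290.8, 179.3] 604
lock_centre 0.58 [378.8, 180.9] 496
dial_grip 0.69 [315.7, 145.4] 119
dial_grip 0.59 [378.2, 174.3] 164
dial_grip 0.51 [293.1, 174.7] 231
shackle_grip 0.64 [303.6, 149.5] 2
shackle_grip 0.63 [360.4, 191.8] 109
shackle_grip 0.46 [264.0, 178.9] 158
staple_eye 0.97 [251.1, 213.1] 11880
drugbox 0.86 [251.5, 211.2] 11885
drugbox 0.38 [204.9, 204.6] 719
wrist 59.622326755537294 275.19178618648726 205.67509834146864 [[ 2.29355201e-01  9.73342354e-01  9.24381783e-04]
 [ 9.27637744e-01 -2.18872920e-01  3.02626603e-01]
 [ 2.94761613e-01 -6.85514939e-02 -9.53108747e-01]] [-0.57471852 -0.03902698  0.37825737] 3
```

View pics/a_scene.png

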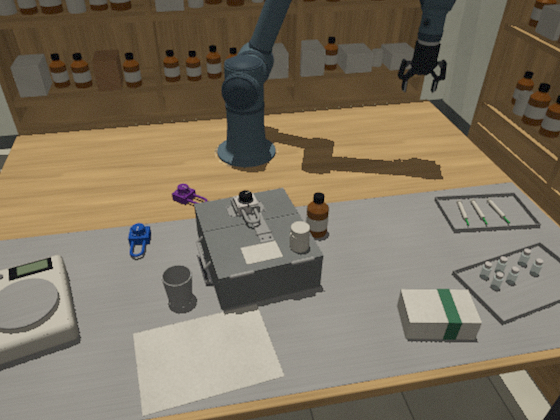

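View pics/a_side.png

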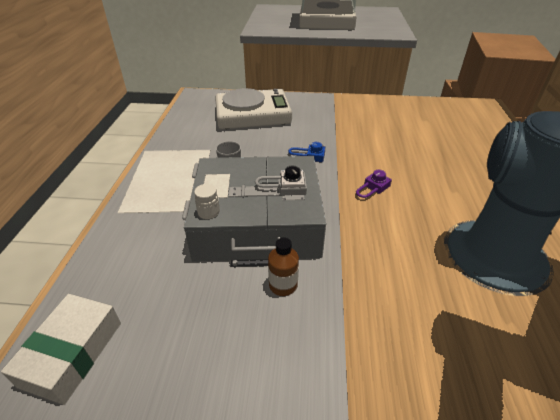

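View pics/a_wrist.png

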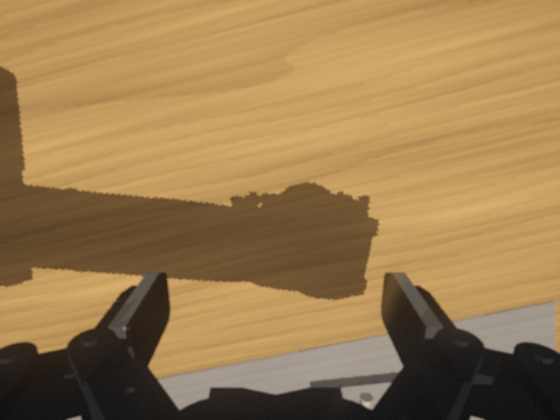

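```bash
cat > h.py <<'E'
import numpy as np, cv2
from scipy.optimize import least_squares
from scipy.spatial.transform import Rotation as Rn
def f(p): return p["image"].shape[0]/2/np.tan(np.radians(p["fov_y"])/2)
def proj(p,X):
    c=np.array(p["R"])@np.array(X,float)+np.array(p["t"]); return np.array([p["cx"]+f(p)*c[0]/c[2],p["cy"]+f(p)*c[1]/c[2]])
def onz(p,uv,z):
    R=np.array(p["R"]);t=np.array(p["t"]);C=-R.T@t
    d=R.T@np.array([(uv[0]-p["cx"])/f(p),(uv[1]-p["cy"])/f(p),1.]); return C+d*(z-C[2])/d[2]
def tri(ps,uvs):
    r=least_squares(lambda X:np.concatenate([proj(p,X)-u for p,u in zip(ps,uvs)]),[.5,0,.1]); return r.x,r.fun
def crop(p,c,h,s,name):
    x,y=int(c[0]),int(c[1]); im=p["image"][max(0,y-h):y+h,max(0,x-int(h*1.33)):x+int(h*1.33)]
    cv2.imwrite(name,cv2.resize(im,None,fx=s,fy=s,interpolation=cv2.INTER_CUBIC))
E
python3 - <<'E'
from h import *
from workcell import *
s=vision.camera("scene"); d=vision.camera("side")
out={}
for q,us,ud in [("dial_grip",(242,196),(293,175)),("lock_centre",(244,203),(291,179)),("shackle_grip",(254,215),(264,179)),("pill_jar_mid",None,None),("amber_bottle_mid",None,None),("beaker_mid",None,None)]:
    def best(p,u):
        ms=nets.masks_of(p,q)
        if u is None: return ms[0]["centre"] if ms else None
        ms=[m for m in ms if np.hypot(*(np.array(m["centre"])-u))<15]
        return ms[0]["centre"] if ms else u
    a,b=best(s,us),best(d,ud)
    if a is None or b is None: print(q,a,b);continue
    print(q,a,b,*tri([s,d],[a,b]))
crop(s,(250,225),60,6,"pics/b_s.png"); crop(d,(260,200),75,5,"pics/b_d.png"); crop(d,(285,180),30,12,"pics/b_d2.png")
o=get_obs(); print(proj(s,o["ee_pos"]))
E
```

```text
dial_grip [243.0, 194.2] [291.3, 173.9] [ 0.48142849 -0.07349972  0.14996238] [ 1.49343731  1.98586694  1.27271575 -1.72501046]
lock_centre [244.9, 203.5] [289.3, 181.9] [ 0.48677545 -0.07165988  0.1257157 ] [ 0.84403885  1.0777541   0.71693582 -0.95144859]
shackle_grip (254, 215) [263.3, 178.8] [ 0.54820309 -0.05956199  0.13648755] [-0.1579191  -0.18801178 -0.13541213  0.17325984]
pill_jar_mid [299.0, 237.9] [204.0, 200.1] [0.66392085 0.03206649 0.14138192] [ 0.12868268  0.11823836  0.10274461 -0.11480101]
amber_bottle_mid [316.6, 215.5] [281.7, 267.5] [0.48808357 0.13091425 0.05750725] [ 0.6438499   0.59688885  0.42065703 -0.47220826]
beaker_mid [176.9, 285.6] [228.0, 148.0] [ 0.68533265 -0.27401682  0.06715339] [-2.10798627 -2.4944976  -2.43733989  3.10870259]
[417.33047229  94.51847889]
```

View pics/b_s.png

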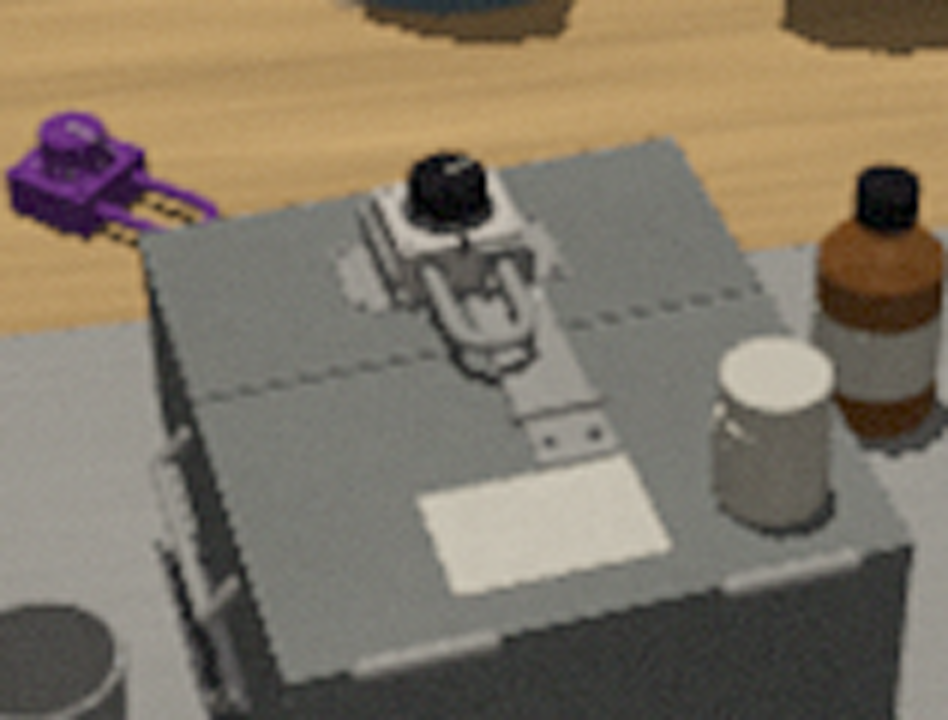

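View pics/b_d.png

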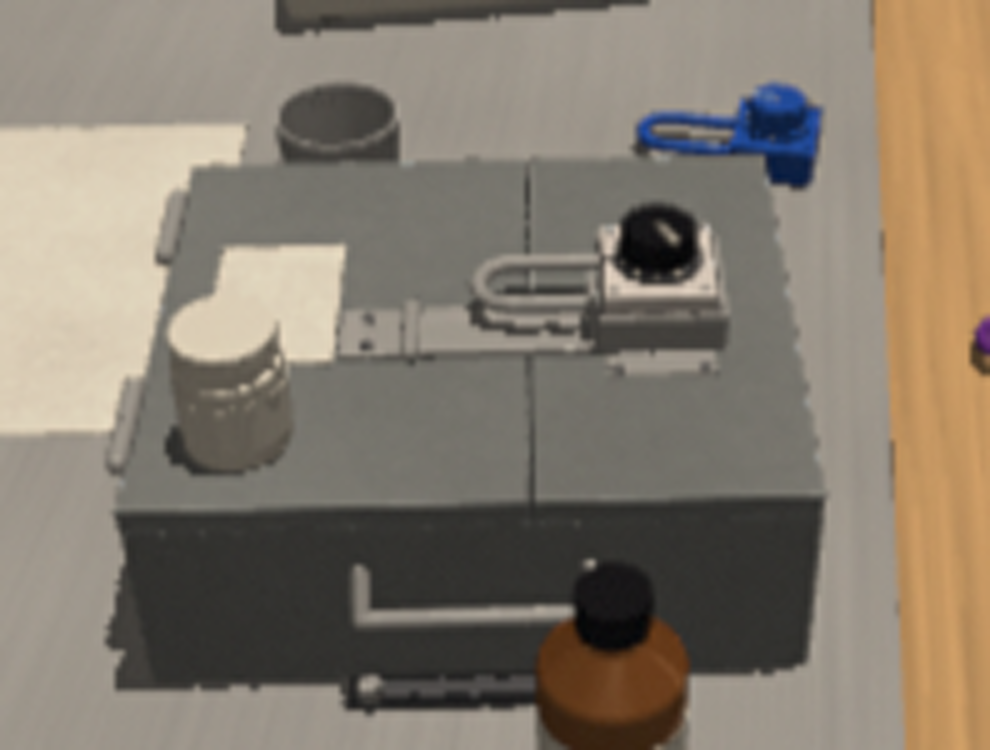

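View pics/b_d2.png

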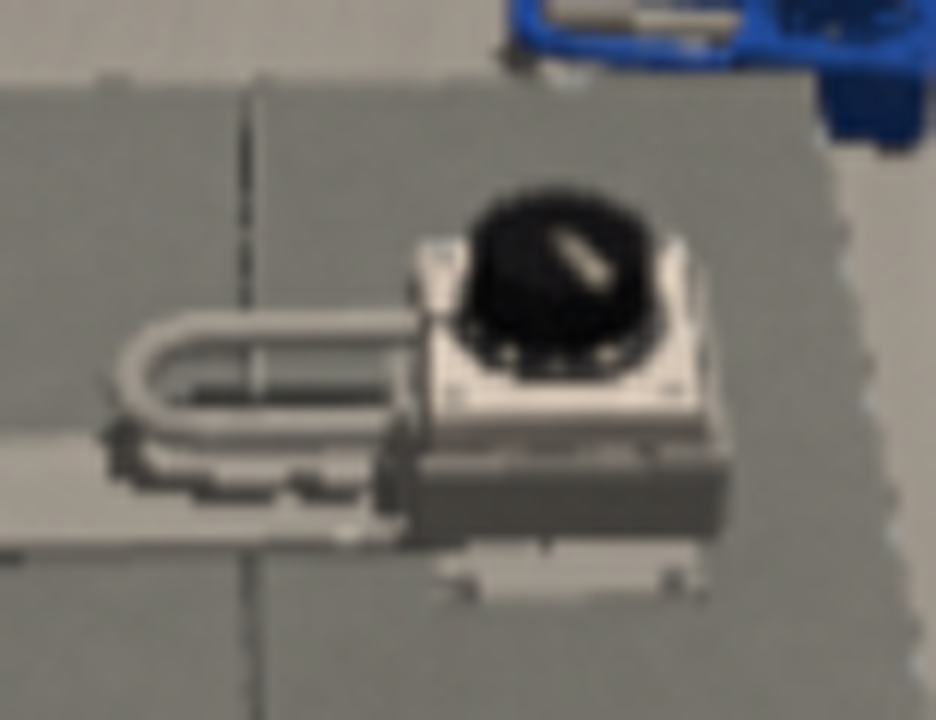

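```bash
python3 - <<'E'
from h import *
from workcell import *
s=vision.camera("scene"); d=vision.camera("side")
S=np.array([[143,238],[672,140],[910,548],[290,683]])/6+[171,165]
D=np.array([[770,160],[823,495],[115,512],[190,165]])/5+[161,125]
L=np.array([[-.15,-.13],[-.15,.13],[.15,.13],[.15,-.13]])
def pts(v): 
    c,q=np.cos(v[2]),np.sin(v[2]); return np.c_[L@np.array([[c,q],[-q,c]])+v[:2],np.full(4,.11)]
def res(v,w): 
    P=pts(v);o=[]
    for i in range(4):
        if 's' in w:o+=list(proj(s,P[i])-S[i])
        if 'd' in w:o+=list(proj(d,P[i])-D[i])
    return np.array(o)
for w in ['s','d','sd']:
    r=least_squares(res,[.55,-.05,0],args=(w,)); print(w,r.x,np.degrees(r.x[2]),np.round(r.fun,1))
o=get_obs(); R=Rn.from_quat(np.roll(o["eef_rot"],-1)).as_matrix(); print(np.round(R,3))
print(onz(s,(243,194.2),.152),onz(d,(291.3,173.9),.152))
E
```

```text
s [ 0.57061893 -0.06148102  0.11861872] 6.796352046242471 [-0.9 -0.7  0.6 -0.7  1.5 -0.4 -1.1  0.8]
d [ 0.56538073 -0.05952634  0.1166423 ] 6.683111236727293 [-0.6 -1.1  0.9  0.6 -0.9  0.   0.6 -0.2]
sd [ 0.56687915 -0.06069487  0.11775232] 6.746711205654024 [-0.7 -1.5 -1.2 -1.4  0.6 -1.4  0.2  0.1  1.3 -1.4 -1.4 -0.3 -1.  -0.5
  0.1 -0.4]
[[ 0.973  0.     0.23 ]
 [-0.23   0.     0.973]
 [ 0.    -1.     0.   ]]
[ 0.47455726 -0.07643704  0.152     ] [ 0.48376385 -0.06376016  0.152     ]
```

```bash
python3 -m handwheel '[[[1.2,-0.2,-1.3,-0.3,-1],[2.4,-0.4,-2.6,-0.6,-1],[3.6,-0.6,-3.9,-1,-1],[4.8,-0.7,-5.2,-1.3,-1],[6,-0.7,-6.5,-1.6,-1],[6,-0.7,-6.5,-1.6,-1]]]'; python3 - <<'E'
from h import *
from workcell import *
o=get_obs(); R=Rn.from_quat(np.roll(o["eef_rot"],-1)).as_matrix()
p=vision.camera("wrist");C=-np.array(p["R"]).T@p["t"]
print(o["time"],o["ee_pos"],o["q"]); print("cam in tool",R.T@(C-o["ee_pos"]), "fwd in tool",R.T@np.array(p["R"])[2])
print("remaining",R.T@(np.array([.48,-.072,.26])-o["ee_pos"])/.04)
E
```

```text
time: 2.3
ee_pos: [0.2795, 0.2978, 0.2572]
eef_rot: [0.707, -0.706, 0.022, -0.023]
wrist_force: [1.4, 0.5, 1.3]
gripper_width: 0.997
2.3 [0.27950924 0.29779384 0.2572313 ] [ 6.61549209e-01  3.18761198e-02 -2.87281847e-01  1.25032949e+00
 -1.35229516e-04  7.24535480e-01]
cam in tool [-0.07759453 -0.14150639 -0.00065476] fwd in tool [3.02725844e-01 9.53077298e-01 8.53246499e-04]
remaining [ 5.5843186  -0.07007198 -8.91096444]
```

```bash
python3 -m handwheel '[[[0.8,0,-1,-0.3,-1],[1.6,0,-2,-0.6,-1],[2.3,0,-3,-0.9,-1],[3,0,-4,-1.2,-1],[3.6,0,-5,-1.5,-1],[4.2,0,-6,-1.7,-1],[4.8,0,-7,-1.7,-1],[5.2,0,-8,-1.7,-1],[5.5,0,-8.9,-1.7,-1],[5.5,0,-8.9,-1.7,-1]]]'; python3 - <<'E'
from h import *
from workcell import *
o=get_obs(); R=Rn.from_quat(np.roll(o["eef_rot"],-1)).as_matrix()
p=vision.camera("wrist"); cv2.imwrite("pics/c_w.png",p["image"])
print(o["time"],o["ee_pos"],o["q"],np.degrees(np.arctan2(R[1,0],R[0,0])))
for q in ["lock_centre","dial_grip","shackle_grip"]:
    for m in nets.masks_of(p,q)[:2]: print(q,m["confidence"],m["centre"],m["pixels"].sum())
E
```

```text
time: 3.35
ee_pos: [0.477, -0.0738, 0.2565]
eef_rot: [-0.706, 0.707, 0.038, -0.038]
wrist_force: [-1.0, 0.6, -0.2]
gripper_width: 1.001
3.35 [ 0.47700283 -0.07378158  0.25651361] [-2.84199687e-01  1.81994415e-01 -1.18451986e-01  1.26916139e+00
 -1.20832344e-03 -3.92217406e-01] 6.188946921610811
lock_centre 0.65 [270.9, 237.7] 72146
lock_centre 0.63 [263.3, 274.2] 1306
shackle_grip 0.92 [3.5, 139.5] 433
shackle_grip 0.88 [263.8, 279.0] 1402
```

View pics/c_w.png

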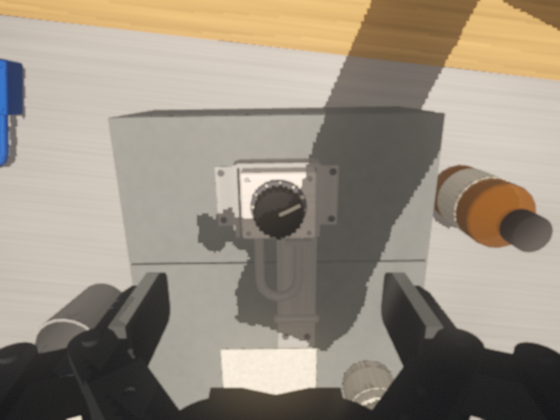

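```bash
python3 - <<'E'
from h import *
im=cv2.imread("pics/c_w.png")[140:320,190:370]
cv2.imwrite("pics/c_w2.png",cv2.resize(im,None,fx=3.3,fy=3.3,interpolation=cv2.INTER_CUBIC))
E
```

```text
(no output)
```

View pics/c_w2.png

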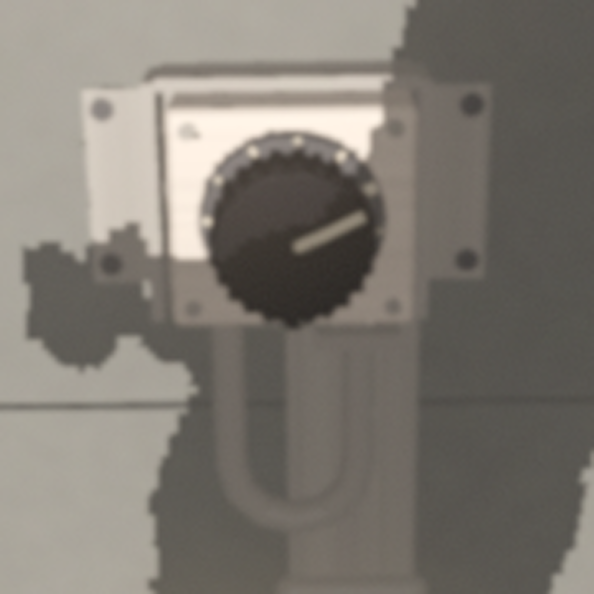

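```bash
python3 - <<'E'
from h import *
from workcell import *
p=vision.camera("wrist")
c=lambda u,v:(u/3.3+190-.35,v/3.3+140-.35)
def P(n,u,v,z): X=onz(p,c(u,v),z); print(n,np.round(X,4)); return X
a=P("line in",297,247,.16);b=P("line out",365,215,.16)
l=P("knobL",208,238,.16);r=P("knobR",384,238,.16);bt=P("knobBot",294,325,.16)
e1=P("caseFL",177,325,.14);e2=P("caseFR",414,323,.14);b1=P("caseBL",165,105,.14);b2=P("caseBR",412,100,.14)
bow=P("bow far",292,530,.127); P("legL",215,340,.127);P("legR",375,340,.127)
ang=lambda d:np.degrees(np.arctan2(d[1],d[0]))
print("line",ang(b-a),"case y",ang(e2-e1)-90, np.linalg.norm(e2-e1),np.linalg.norm(b1-e1),np.linalg.norm(r-l))
print("knob", (l+r)/2, "case centre",(e1+e2+b1+b2)/4, "knob from bottom", bt)
E
```

```text
line in [ 0.4792 -0.0657  0.16  ]
line out [ 0.4707 -0.0526  0.16  ]
knobL [ 0.4794 -0.0844  0.16  ]
knobR [ 0.4752 -0.048   0.16  ]
knobBot [ 0.4967 -0.0643  0.16  ]
caseFL [ 0.5081 -0.0899  0.14  ]
caseFR [ 0.5013 -0.0357  0.14  ]
caseBL [ 0.4569 -0.0971  0.14  ]
caseBR [ 0.4496 -0.0438  0.14  ]
bow far [ 0.5668 -0.0562  0.127 ]
legL [ 0.5165 -0.0809  0.127 ]
legR [ 0.512  -0.0423  0.127 ]
line 123.063972993135 case y 7.080645087951623 0.054630057472039674 0.05169458716273543 0.03657861122926534
knob [ 0.47729015 -0.06618602  0.16      ] case centre [ 0.47898135 -0.06662719  0.14      ] knob from bottom [ 0.49672133 -0.06430284  0.16      ]
```

```bash
python3 -m handwheel '[[[0.07,0,0.18,-1.4,-1],[0.07,0,0.18,-2.8,-1],[0.07,0,0.18,-4.2,-1],[0.07,0,0.18,-5.6,-1],[0.07,0,0.18,-7,-1],[0.07,0,0.18,-8.4,-1],[0.07,0,0.18,-9.8,-1],[0.07,0,0.18,-11.2,-1],[0.07,0,0.18,-12.6,-1],[0.07,0,0.18,-14,-1]]]'; python3 -m handwheel '[[[0,0.5,0,-1.4,-1],[0,1,0,-2.8,-1],[0,1.3,0,-4.2,-1],[0,1.3,0,-5.6,-1],[0,1.3,0,-6,-1],[0,1.3,0,-6,-1]]]';  python3 - <<'E'
from h import *
from workcell import *
o=get_obs(); R=Rn.from_quat(np.roll(o["eef_rot"],-1)).as_matrix()
print(o["time"],o["ee_pos"],o["q"],np.degrees(np.arctan2(R[1,0],R[0,0])),R[:,1])
p=vision.camera("wrist"); cv2.imwrite("pics/d_w.png",p["image"])
print((R.T@(np.array([.479,-.0665,.147])-o["ee_pos"]))/.04)
E
```

```text
time: 4.6
ee_pos: [0.4772, -0.0609, 0.257]
eef_rot: [-0.496, 0.496, 0.504, -0.504]
wrist_force: [0.6, 0.5, -0.3]
gripper_width: 0.998
time: 5.2
ee_pos: [0.4772, -0.0611, 0.2049]
eef_rot: [-0.318, 0.317, 0.632, -0.632]
wrist_force: [0.9, -0.8, 0.9]
gripper_width: 0.998
5.2 [ 0.47719023 -0.06110635  0.20486851] [-2.59497798e-01  1.98234840e-01 -2.32733568e-01  1.13998931e+00
  2.71258919e-04 -2.46966377e+00] 126.63318215805552 [-8.63821677e-05  3.03588627e-04 -9.99999950e-01]
[-0.13563014  1.44666794  0.04431308]
```

View pics/d_w.png

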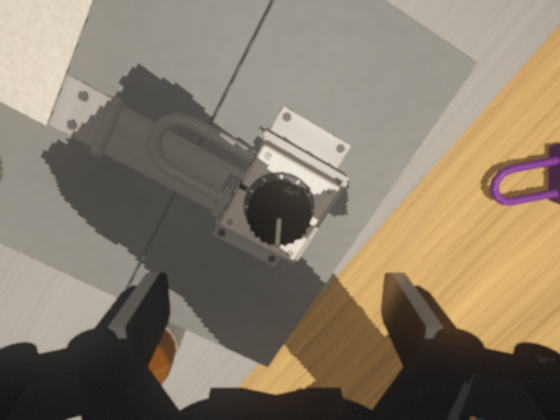

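```bash
python3 - <<'E'
from h import *
from workcell import *
p=vision.camera("wrist"); crop(p,(279,210),60,8,"pics/d_w2.png")
print(onz(p,(279,208),.16), get_obs()["ee_pos"])
E
```

```text
[ 0.48560068 -0.07662831  0.16      ] [ 0.47744628 -0.06151966  0.20501461]
```

View pics/d_w2.png

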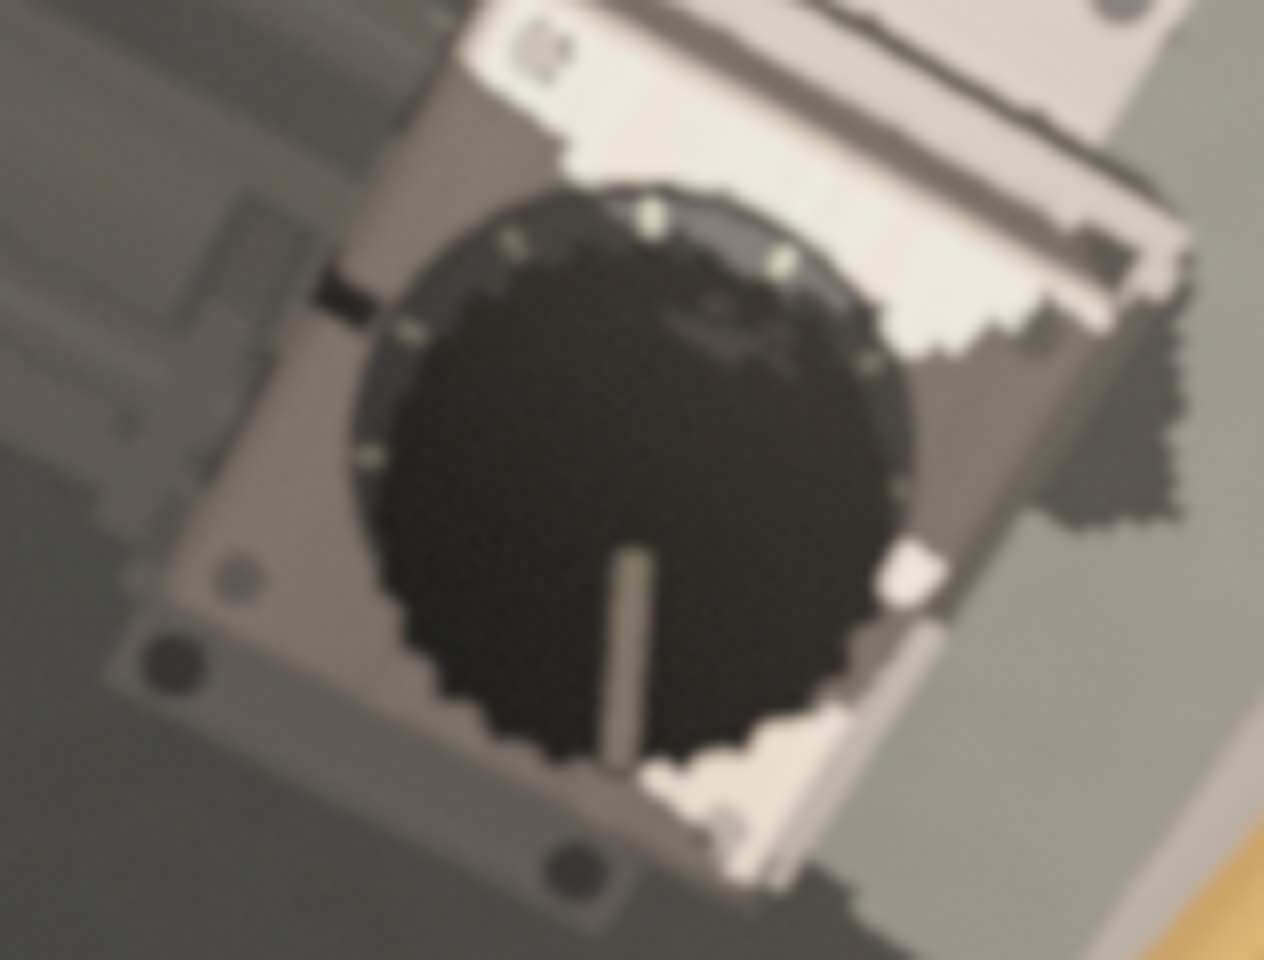

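```bash
python3 -m handwheel '[[[-0.15,0.4,0.05,0,-1],[-0.29,0.8,0.05,0,-1],[-0.29,0.8,0.05,0,-1],[-0.29,0.8,0.05,0,-1],[-0.29,0.8,0.05,0,-1]]]';  python3 - <<'E'
from h import *
from workcell import *
o=get_obs(); R=Rn.from_quat(np.roll(o["eef_rot"],-1)).as_matrix()
print(o["time"],o["ee_pos"],o["joint_vel"])
p=vision.camera("wrist"); cv2.imwrite("pics/e_w.png",p["image"])
o=get_obs()
for z in (.14,.16,.175): print(z,proj(p,[*o["ee_pos"][:2],z]))
E
```

```text
time: 5.8
ee_pos: [0.4832, -0.0728, 0.1737]
eef_rot: [-0.318, 0.318, 0.632, -0.631]
wrist_force: [-0.2, 0.3, -0.3]
gripper_width: 1.004
5.8 [ 0.48320489 -0.07279659  0.1736591 ] [-0.00047169 -0.00348093  0.00601072 -0.00312118 -0.00034368 -0.00115367]
0.14 [274.20781555 246.07019064]
0.16 [274.03775953 263.4912845 ]
0.175 [273.88314254 279.3307532 ]
```

View pics/e_w.png

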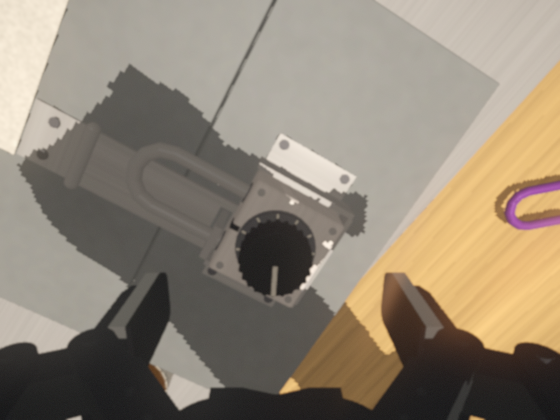

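```bash
python3 -m handwheel '[[[-0.02,0.33,0.02,0,-1],[-0.02,0.66,0.02,0,-1],[-0.02,0.66,0.02,0,-0.2],[-0.02,0.66,0.02,0,0.5],[-0.02,0.66,0.02,0,1],[-0.02,0.66,0.02,0,1],[-0.02,0.66,0.02,0,1],[-0.02,0.66,0.02,0,1],[-0.02,0.66,0.02,0,1],[-0.02,0.66,0.02,0,1]]]' 40;  python3 - <<'E'
from h import *
from workcell import *
p=vision.camera("wrist"); cv2.imwrite("pics/f_w.png",p["image"])
o=get_obs(); print(o["ee_pos"],o["wrist_force"],o["wrist_torque"],o["gripper_width"])
E
```

```text
time: 6.85
ee_pos: [0.4837, -0.0743, 0.1476]
eef_rot: [-0.317, 0.319, 0.632, -0.631]
wrist_force: [-0.3, 0.0, 5.7]
gripper_width: 0.375
[ 0.48367738 -0.07425531  0.1476107 ] [-0.91720681  1.11362474  6.91272326] [0.13517517 0.01899296 0.03882786] 0.37530132857951604
```

View pics/f_w.png

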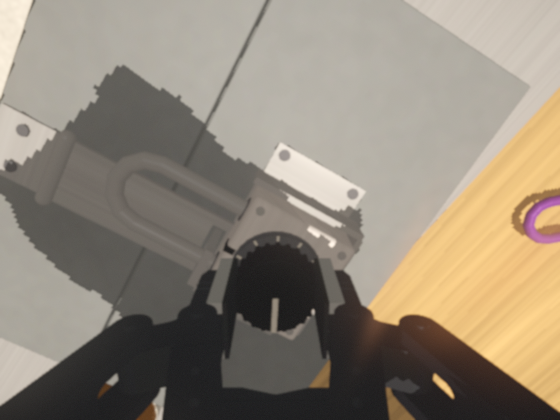

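```bash
python3 -m handwheel '[[[0,-0.02,0,0.6,1],[0,-0.02,0,1.2,1],[0,-0.02,0,1.8,1],[0,-0.02,0,2.5,1],[0,-0.02,0,3.2,1],[0,-0.02,0,4,1],[0,-0.02,0,4.7,1],[0,-0.02,0,5.4,1],[0,-0.02,0,6,1],[0,-0.02,0,6,1]]]' 40;  python3 - <<'E'
from h import *
from workcell import *
p=vision.camera("wrist"); cv2.imwrite("pics/g_w.png",p["image"])
o=get_obs(); print(o["ee_pos"],o["wrist_force"],o["wrist_torque"],o["gripper_width"])
E
```

```text
time: 7.9
ee_pos: [0.4828, -0.0747, 0.1477]
eef_rot: [0.497, -0.498, -0.502, 0.502]
wrist_force: [-1.5, -2.2, 4.6]
gripper_width: 0.37
[ 0.48278493 -0.07469     0.14766675] [-1.17486899 -1.43687367  3.98395795] [-0.36858234  0.3543449   0.0788808 ] 0.3819114695174075
```

View pics/g_w.png

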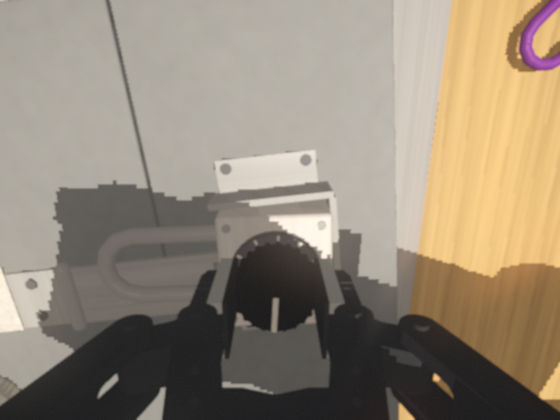

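```bash
python3 -m handwheel '[[[0,0,0,0.8,1],[0,0,0,1.6,1],[0,0,0,2.4,1],[0,0,0,3.2,1],[0,0,0,4,1],[0,0,0,4.8,1],[0,0,0,5.6,1],[0,0,0,6.4,1],[0,0,0,7,1],[0,0,0,7,1]]]' 40;  python3 - <<'E'
from h import *
from workcell import *
p=vision.camera("wrist"); cv2.imwrite("pics/h_w.png",p["image"])
o=get_obs();R=Rn.from_quat(np.roll(o["eef_rot"],-1)).as_matrix(); print(o["ee_pos"],o["wrist_force"],o["wrist_torque"],o["gripper_width"],np.degrees(np.arctan2(R[1,0],R[0,0])))
E
```

```text
time: 8.95
ee_pos: [0.4814, -0.0739, 0.1476]
eef_rot: [0.645, -0.644, -0.29, 0.291]
wrist_force: [-4.8, -0.8, 8.3]
gripper_width: 0.376
[ 0.48140063 -0.07395323  0.14763235] [-5.26864665  1.279466    7.85082566] [ 0.07739963  1.14211639 -0.00435675] 0.37650207925771584 48.578397539261154
```

View pics/h_w.png

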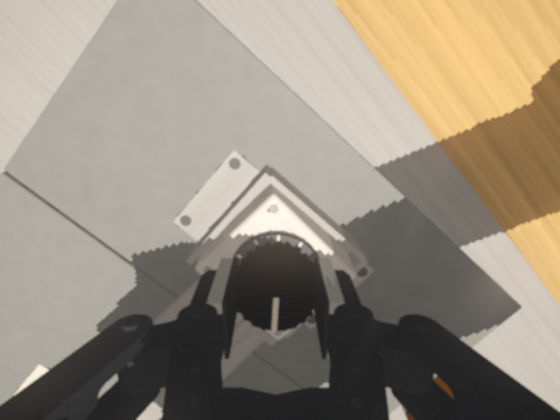

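```bash
python3 -m handwheel '[[[0,0,0,0.8,1],[0,0,0,1.6,1],[0,0,0,2.4,1],[0,0,0,3.2,1],[0,0,0,4,1],[0,0,0,4.8,1],[0,0,0,5.6,1],[0,0,0,6.3,1],[0,0,0,6.9,1],[0,0,0,6.9,1]]]' 40;  python3 - <<'E'
from h import *
from workcell import *
p=vision.camera("wrist"); cv2.imwrite("pics/i_w.png",p["image"]); crop(p,(275,260),100,4,"pics/i_w2.png")
o=get_obs();R=Rn.from_quat(np.roll(o["eef_rot"],-1)).as_matrix(); print(o["ee_pos"],o["wrist_force"],o["wrist_torque"],o["gripper_width"],np.degrees(np.arctan2(R[1,0],R[0,0])))
E
```

```text
time: 10.0
ee_pos: [0.481, -0.0728, 0.1476]
eef_rot: [0.707, -0.705, -0.043, 0.045]
wrist_force: [-6.0, 2.8, 9.3]
gripper_width: 0.375
[ 0.48104009 -0.07282929  0.14762139] [-6.68380802  2.99496174  9.90520049] [ 0.56660397  1.15087536 -0.05427375] 0.3761322317595513 7.210584077352384
```

View pics/i_w2.png

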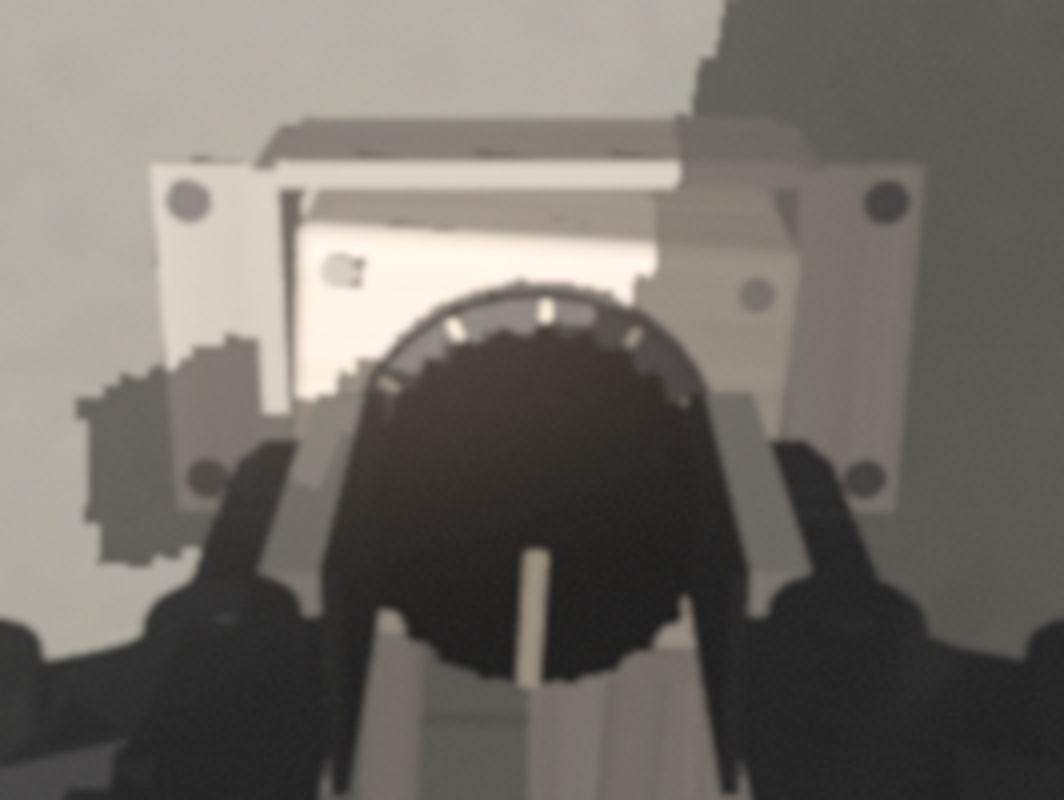

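```bash
python3 -m handwheel '[[[0,0,0,0,0],[0,0,0,0,-0.5],[0,0,0,0,-1],[0,0,0,0,-1],[0,0,0,0,-1],[0,-0.6,0,0,-1],[0,-1.2,0,0,-1],[0,-1.2,0,0,-1],[0,-1.2,0,0,-1],[0,-1.2,0,0,-1]]]' 40;  python3 - <<'E'
from h import *
from workcell import *
p=vision.camera("wrist"); cv2.imwrite("pics/j_w.png",p["image"]); crop(p,(275,270),100,4,"pics/j_w2.png")
o=get_obs();R=Rn.from_quat(np.roll(o["eef_rot"],-1)).as_matrix(); print(o["ee_pos"],o["wrist_force"],o["wrist_torque"],o["gripper_width"],np.degrees(np.arctan2(R[1,0],R[0,0])))
for q in ["shackle_grip","lock_centre"]:
  for m in nets.masks_of(p,q)[:2]: print(q,m["confidence"],m["centre"],m["pixels"].sum(), onz(p,m["centre"],.127))
E
```

```text
time: 11.05
ee_pos: [0.4821, -0.074, 0.1942]
eef_rot: [0.706, -0.706, -0.043, 0.044]
wrist_force: [0.1, -0.2, -0.5]
gripper_width: 0.998
[ 0.48187649 -0.0738916   0.19404147] [-0.28450126 -0.02316686 -0.22871971] [-0.00602508 -0.01442281 -0.06113479] 0.9995125662295374 7.120912768590622
shackle_grip 0.91 [250.4, 314.5] 1893 [ 0.54746301 -0.08263237  0.127     ]
shackle_grip 0.32 [276.3, 181.4] 86425 [ 0.45588185 -0.0769754   0.127     ]
lock_centre 0.88 [277.3, 237.4] 10923 [ 0.49087574 -0.07193925  0.127     ]
lock_centre 0.29 [251.2, 316.5] 1988 [ 0.54891946 -0.08194867  0.127     ]
```

View pics/j_w2.png

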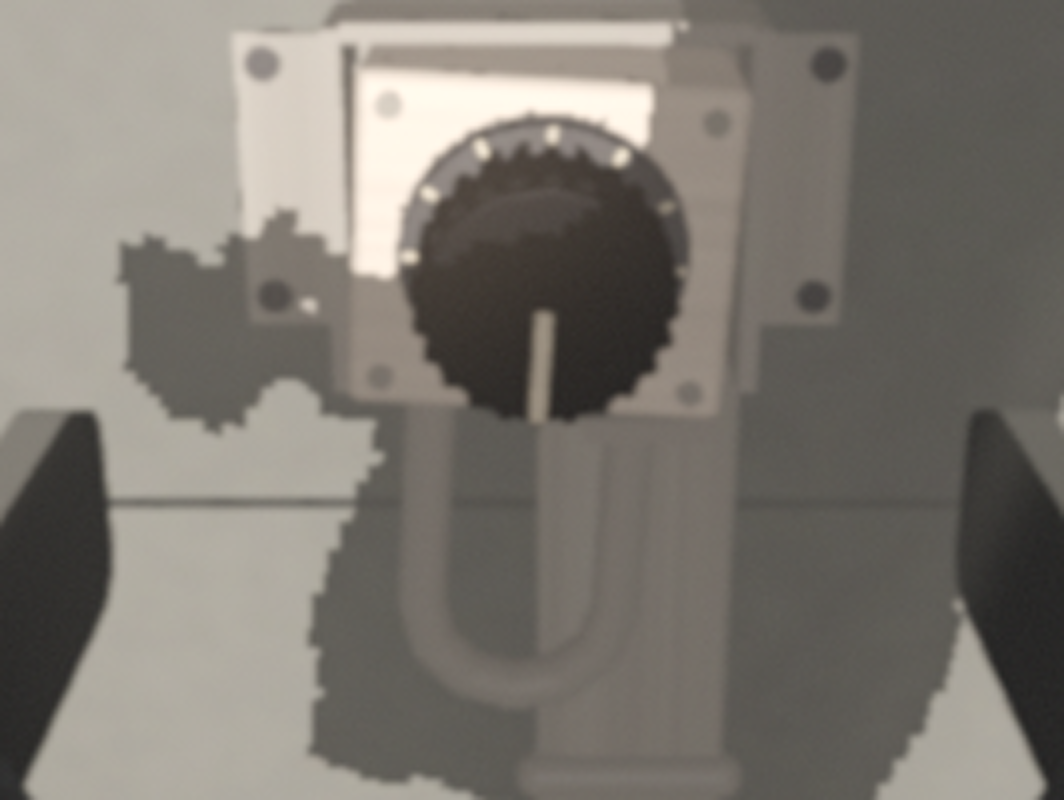

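```bash
python3 - <<'E'
from h import *
from workcell import *
p=vision.camera("wrist"); o=get_obs();R=Rn.from_quat(np.roll(o["eef_rot"],-1)).as_matrix()
c=lambda u,v:(u/4+142-.4,v/4+170-.4)
for n,u,v,z in [("bow end",520,706,.127),("legs mid",525,500,.127),("legL out",402,500,.127),("legR out",655,500,.127),("knob",548,280,.16),("caseFL",350,397,.14),("caseFR",718,415,.14),("lidgap",527,503,.11)]:
    X=onz(p,c(u,v),z); print(n,np.round(X,4),np.round(R.T@(X-o["ee_pos"]),4))
E
```

```text
bow end [ 0.5702 -0.0657  0.127 ] [ 0.0886  0.0672 -0.0028]
legs mid [ 0.5306 -0.0697  0.127 ] [ 0.0488  0.0672 -0.0019]
legL out [ 0.5331 -0.0895  0.127 ] [ 0.0488  0.0672 -0.0218]
legR out [ 0.528  -0.0488  0.127 ] [0.0488 0.0672 0.0192]
knob [ 0.4783 -0.073   0.16  ] [-0.0035  0.0343  0.0014]
caseFL [ 0.5088 -0.0985  0.14  ] [ 0.0236  0.0542 -0.0277]
caseFR [ 0.505  -0.0439  0.14  ] [0.0266 0.0543 0.0269]
lidgap [ 0.5414 -0.0681  0.11  ] [ 0.0597  0.0842 -0.0016]
```

```bash
python3 -m handwheel '[[[0.7,0,-0.05,0,-1],[1.38,0,-0.05,0,-1],[1.38,0.7,-0.05,0,-1],[1.38,1.3,-0.05,0,-1],[1.38,1.3,-0.05,0,-1],[1.38,1.3,-0.05,0,-1]]]';  python3 - <<'E'
from h import *
from workcell import *
p=vision.camera("wrist"); cv2.imwrite("pics/k_w.png",p["image"])
s=vision.camera("side"); crop(s,(275,170),40,9,"pics/k_s.png")
o=get_obs();R=Rn.from_quat(np.roll(o["eef_rot"],-1)).as_matrix(); print(o["ee_pos"],o["wrist_force"],np.degrees(np.arctan2(R[1,0],R[0,0])))
print(proj(p,[*o["ee_pos"][:2],.127]))
E
```

```text
time: 11.85
ee_pos: [0.537, -0.0691, 0.1429]
eef_rot: [0.706, -0.706, -0.043, 0.045]
wrist_force: [0.3, 0.1, 0.3]
gripper_width: 0.998
[ 0.53840141 -0.06945337  0.14445318] [-0.60298297  0.93770481  0.79677303] 7.115328752144349
[274.98886898 264.11777006]
```

View pics/k_w.png

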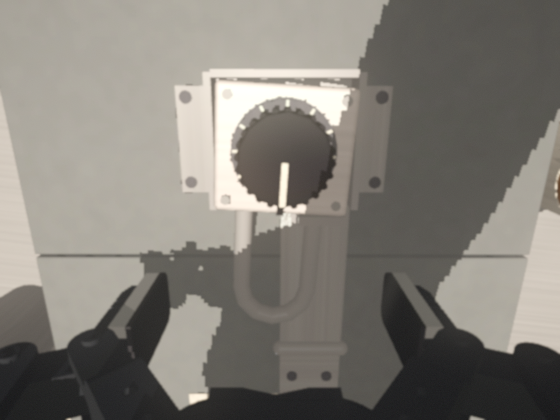

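View pics/k_s.png

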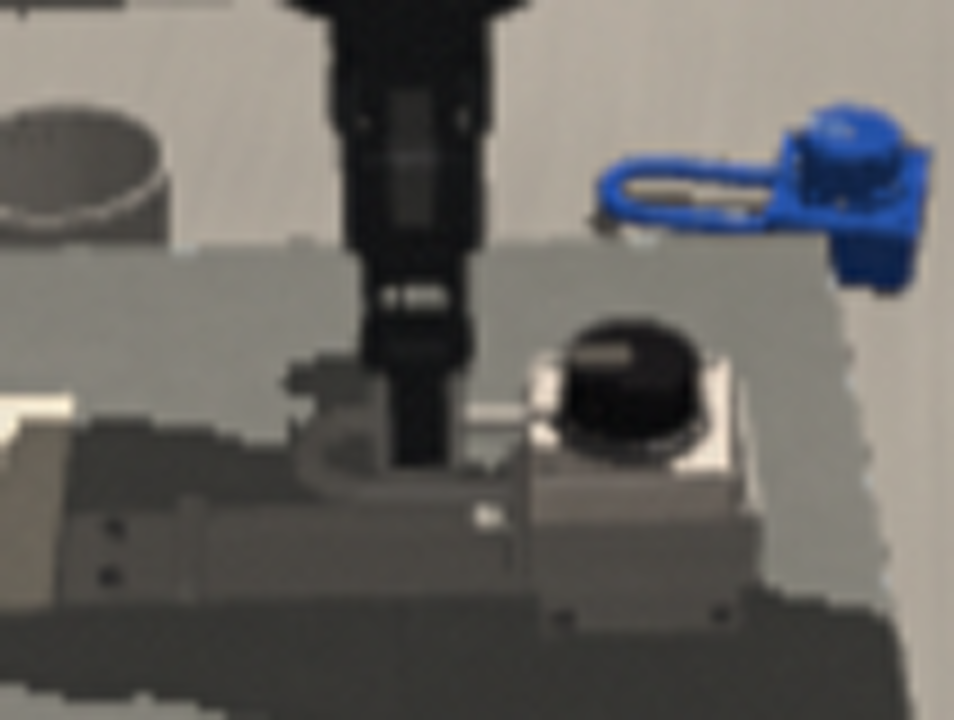

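```bash
python3 -m handwheel '[[[0,0.35,0,0,-1],[0,0.67,0,0,-1],[0,0.67,0,0,-0.6],[0,0.67,0,0,-0.2],[0,0.67,0,0,0.2],[0,0.67,0,0,0.6],[0,0.67,0,0,1],[0,0.67,0,0,1],[0,0.67,0,0,1],[0,0.67,0,0,1]]]' 60;  python3 - <<'E'
from h import *
from workcell import *
p=vision.camera("wrist"); cv2.imwrite("pics/l_w.png",p["image"])
o=get_obs();R=Rn.from_quat(np.roll(o["eef_rot"],-1)).as_matrix(); print(o["ee_pos"],o["wrist_force"],o["wrist_torque"],o["gripper_width"]*85,np.degrees(np.arctan2(R[1,0],R[0,0])))
E
```

```text
time: 12.95
ee_pos: [0.5388, -0.0689, 0.1175]
eef_rot: [0.706, -0.705, -0.045, 0.043]
wrist_force: [0.7, 2.3, 5.2]
gripper_width: 0.442
[ 0.53876815 -0.06890859  0.117448  ] [0.81435708 3.11129015 5.87072011] [ 0.76125719  0.08403179 -0.09785766] 37.60763178160433 7.128558145555997
```

View pics/l_w.png

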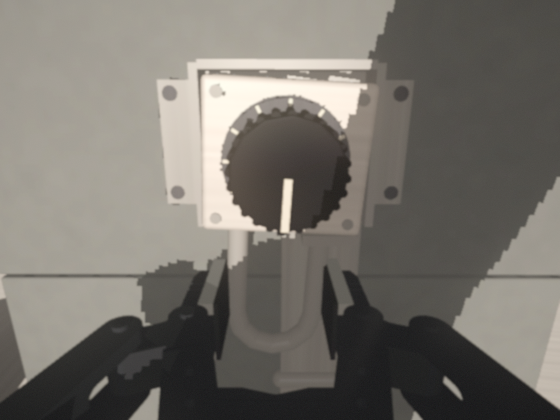

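```bash
python3 -m handwheel '[[[0.05,0,0,0,1],[0.1,0,0,0,1],[0.15,0,0,0,1],[0.2,0,0,0,1],[0.25,0,0,0,1],[0.3,0,0,0,1],[0.35,0,0,0,1],[0.4,0,0,0,1],[0.4,0,0,0,1]]]' 60;  python3 - <<'E'
from h import *
from workcell import *
p=vision.camera("wrist"); cv2.imwrite("pics/m_w.png",p["image"])
o=get_obs();R=Rn.from_quat(np.roll(o["eef_rot"],-1)).as_matrix(); print(o["ee_pos"],o["wrist_force"],o["wrist_torque"],o["gripper_width"]*85,np.degrees(np.arctan2(R[1,0],R[0,0])))
E
```

```text
time: 13.9
ee_pos: [0.554, -0.0677, 0.1167]
eef_rot: [-0.705, 0.706, 0.044, -0.044]
wrist_force: [-0.3, -1.0, 5.0]
gripper_width: 0.444
[ 0.55397909 -0.06761484  0.11669028] [-1.38982108 -1.23794362  5.72816491] [0.04537199 0.36198152 0.04520586] 37.36512483958551 7.118138880987984
```

View pics/m_w.png

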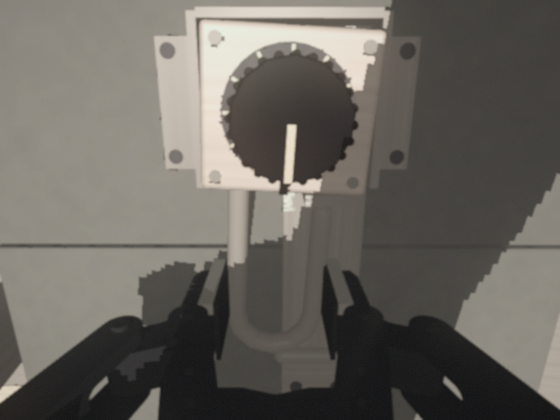

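```bash
python3 -m handwheel '[[[0.05,0,0,0,1],[0.1,0,0,0,1],[0.15,0,0,0,1],[0.2,0,0,0,1],[0.24,0,0,0,1],[0.24,0,0,0,1]]]' 60;  python3 - <<'E'
from h import *
from workcell import *
p=vision.camera("wrist"); cv2.imwrite("pics/n_w.png",p["image"])
o=get_obs();R=Rn.from_quat(np.roll(o["eef_rot"],-1)).as_matrix(); print(o["ee_pos"],o["wrist_force"],o["wrist_torque"],o["gripper_width"]*85)
E
```

```text
time: 14.55
ee_pos: [0.561, -0.0667, 0.1158]
eef_rot: [-0.705, 0.706, 0.042, -0.046]
wrist_force: [-6.2, -3.8, 6.9]
gripper_width: 0.435
[ 0.56101864 -0.06671161  0.11585092] [-6.60534283 -4.02025418  6.85076255] [-0.54105751  1.46586161  0.3327535 ] 37.62607784203754
```

View pics/n_w.png

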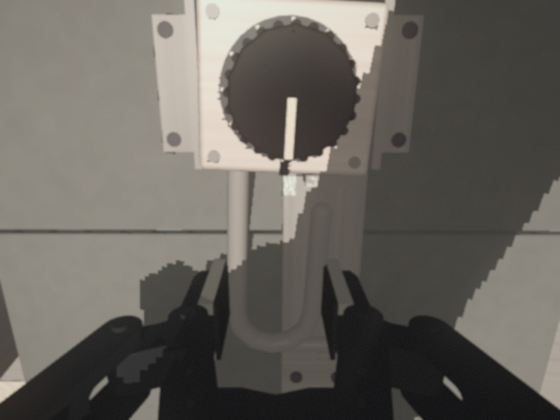

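```bash
python3 -m handwheel '[[[0.03,0,0,0,1],[0.06,0,0,0,1],[0.08,0,0,0,1],[0.08,0,0,0,1],[0.08,0,0,0,1]]]' 60;  python3 - <<'E'
from h import *
from workcell import *
p=vision.camera("wrist"); cv2.imwrite("pics/o_w.png",p["image"])
o=get_obs();R=Rn.from_quat(np.roll(o["eef_rot"],-1)).as_matrix(); print(o["ee_pos"],o["wrist_force"],o["wrist_torque"],o["gripper_width"]*85)
E
```

```text
time: 15.1
ee_pos: [0.5611, -0.0665, 0.1152]
eef_rot: [-0.705, 0.706, 0.04, -0.048]
wrist_force: [-11.4, -5.3, 9.2]
gripper_width: 0.444
[ 0.561141   -0.06649905  0.11520155] [-11.86928143  -5.59222931   9.59133661] [-0.76818416  2.75511412  0.48652688] 37.57702525023834
```

View pics/o_w.png

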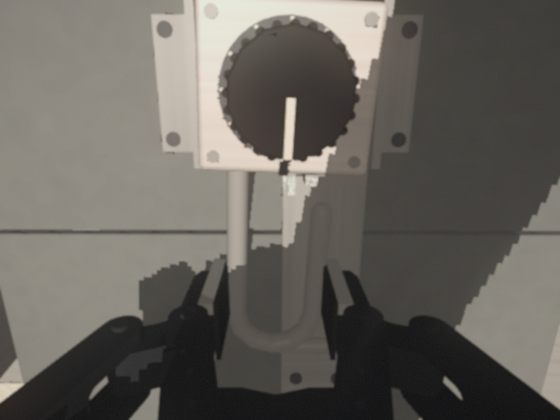

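```bash
python3 -m handwheel '[[[0.04,0,0,0,0],[0.04,0,0,0,-1],[0.04,0,0,0,-1],[0.04,0,0,0,-1],[0.04,-0.7,0,0,-1],[0.04,-1.4,0,0,-1],[-0.9,-2.1,0,0,-1],[-1.8,-2.1,0,0,-1],[-1.8,-2.1,0,0,-1],[-1.8,-2.1,0,0,-1]]]' 60;  python3 - <<'E'
from h import *
from workcell import *
p=vision.camera("wrist"); cv2.imwrite("pics/p_w.png",p["image"]); crop(p,(275,260),105,3.8,"pics/p_w2.png")
s=vision.camera("side"); crop(s,(275,170),40,9,"pics/p_s.png")
o=get_obs();R=Rn.from_quat(np.roll(o["eef_rot"],-1)).as_matrix(); print(o["ee_pos"],o["wrist_force"],o["wrist_torque"],o["gripper_width"]*85,o["time"])
print(proj(p,[*o["ee_pos"][:2],.16]))
E
```

```text
time: 16.15
ee_pos: [0.4946, -0.0746, 0.2005]
eef_rot: [0.706, -0.706, -0.044, 0.043]
wrist_force: [0.7, -0.4, -0.1]
gripper_width: 1.002
[ 0.49584656 -0.07466555  0.20040434] [-0.19479469 -0.49436103  0.5502236 ] [-0.01140968 -0.00177293 -0.02367578] 85.17539999012928 16.25
[275.53671755 242.92014939]
```

View pics/p_w2.png

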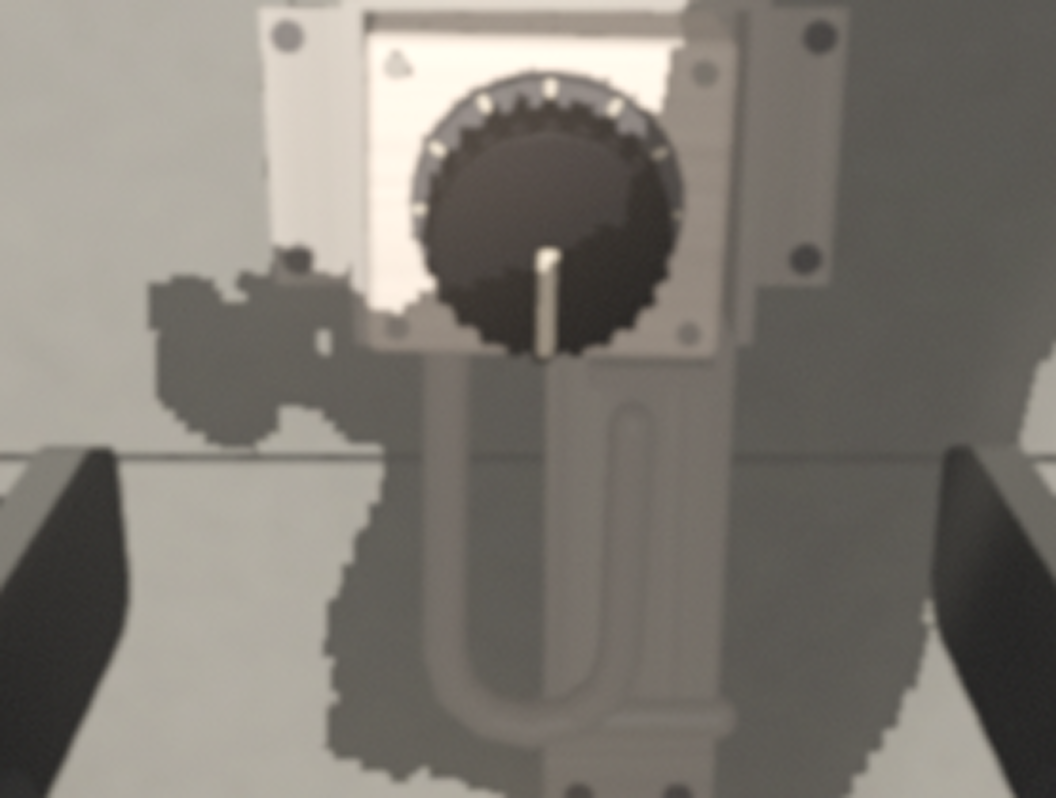

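View pics/p_s.png

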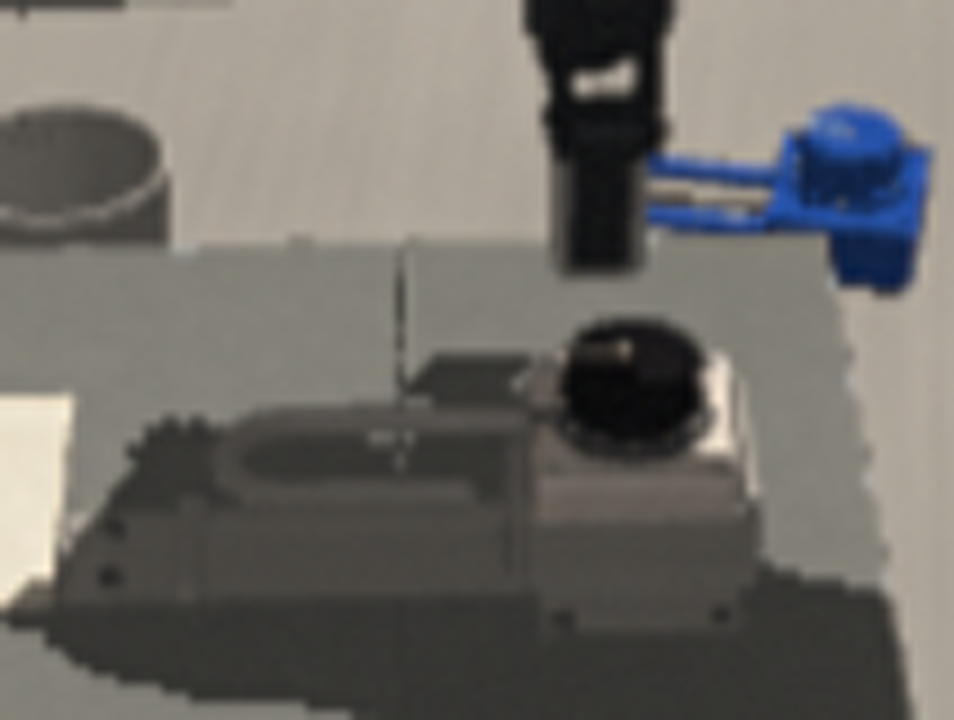

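```bash
python3 - <<'E'
from h import *
from workcell import *
p=vision.camera("wrist"); o=get_obs();R=Rn.from_quat(np.roll(o["eef_rot"],-1)).as_matrix()
c=lambda u,v:(u/3.8+136-.4,v/3.8+155-.4)
for n,u,v,z in [("bow end",545,746,.127),("toe tip",635,402,.127),("caseF",545,353,.14),("caseBack",550,32,.14),("knob",550,230,.16)]:
    X=onz(p,c(u,v),z); print(n,np.round(X,4),np.round(R.T@(X-o["ee_pos"]),4))
print(o["ee_pos"])
E
```

```text
bow end [ 0.5929 -0.0602  0.127 ] [0.0979 0.0734 0.0023]
toe tip [ 0.5213 -0.054   0.127 ] [0.0276 0.0733 0.0173]
caseF [ 0.5084 -0.0712  0.14  ] [0.0127 0.0603 0.0019]
caseBack [ 0.4574 -0.0771  0.14  ] [-0.0386  0.0603  0.0024]
knob [ 0.481  -0.0743  0.16  ] [-0.0148  0.0403  0.0022]
[ 0.49597715 -0.07465497  0.20032167]
```

```bash
python3 -m handwheel '[[[-0.34,0.3,0.05,0,-1],[-0.34,0.8,0.05,0,-1],[-0.34,1.31,0.05,0,-1],[-0.34,1.31,0.05,0,-0.5],[-0.34,1.31,0.05,0,0.2],[-0.34,1.31,0.05,0,1],[-0.34,1.31,0.05,0,1],[-0.34,1.31,0.05,0,1],[-0.34,1.31,0.05,0,1],[-0.34,1.31,0.05,0,1]]]' 60;  python3 - <<'E'
from h import *
from workcell import *
p=vision.camera("wrist"); cv2.imwrite("pics/q_w.png",p["image"])
o=get_obs();print(o["ee_pos"],o["wrist_force"],o["wrist_torque"],o["gripper_width"]*85,o["time"])
E
```

```text
time: 17.3
ee_pos: [0.4822, -0.0742, 0.1495]
eef_rot: [-0.706, 0.706, 0.045, -0.043]
wrist_force: [-0.2, 1.9, 6.5]
gripper_width: 0.365
[ 0.4822096  -0.07421425  0.14946947] [-1.26970447  2.32318774  5.74794017] [ 0.3204163   0.09547955 -0.0118546 ] 30.90599613174006 17.35
```

View pics/q_w.png

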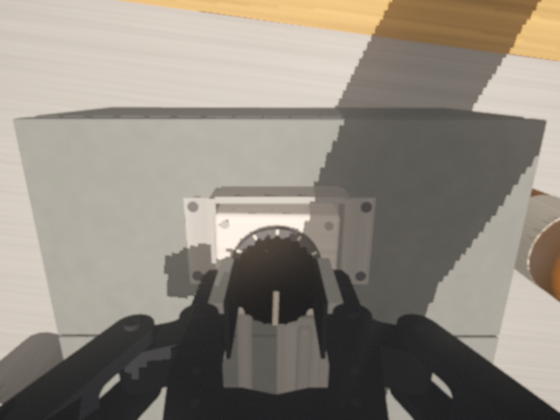

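```bash
python3 -m handwheel '[[[0,-0.1,0,0,1],[0,-0.25,0,0,1],[0,-0.4,0,0,1],[0,-0.6,0,0,1],[0,-0.8,0,0,1],[0,-1,0,0,1],[0,-1,0,0,1]]]' 60;  python3 - <<'E'
from h import *
from workcell import *
p=vision.camera("wrist"); cv2.imwrite("pics/r_w.png",p["image"])
s=vision.camera("side"); crop(s,(275,150),60,7,"pics/r_s.png")
o=get_obs();print(o["ee_pos"],o["wrist_force"],o["wrist_torque"],o["gripper_width"]*85,o["time"])
E
```

```text
time: 18.05
ee_pos: [0.482, -0.0746, 0.1895]
eef_rot: [-0.705, 0.706, 0.045, -0.043]
wrist_force: [0.2, 0.3, -2.7]
gripper_width: 0.364
[ 0.48129784 -0.07439939  0.18824355] [-0.28658852  0.11280803 -2.06960617] [ 0.04188296  0.02446378 -0.02227437] 30.852228986515804 18.15
```

View pics/r_w.png

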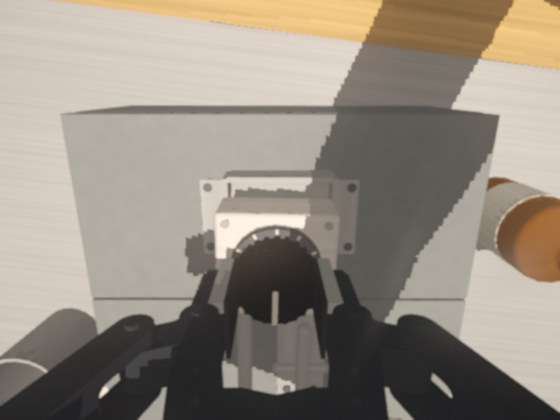

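View pics/r_s.png

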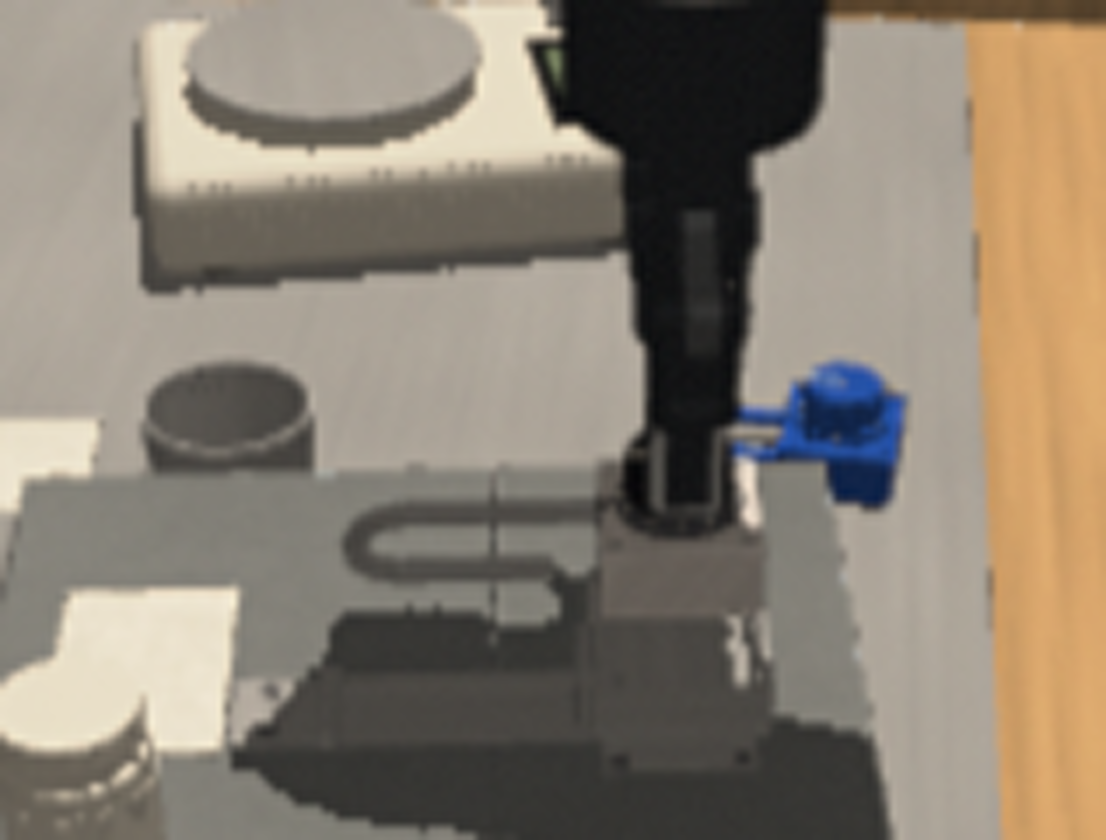

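Lock is held, open and level, clear of staple and guard; -2.5 N shows its weight. Raising on.

```bash
python3 -m handwheel '[[[0,-0.4,0,0,1],[0,-0.8,0,0,1],[0,-1.2,0,0,1],[0,-1.6,0,0,1],[0,-2,0,0,1],[0,-2.3,0,0,1],[0,-2.5,0,0,1],[0,-2.6,0,0,1],[0,-2.6,0,0,1],[0,-2.6,0,0,1]]]' 60; python3 -m handwheel '[[[0,0,0,0,1],[0,0,0,0,1],[0,0,0,0,1],[0,0,0,0,1],[0,0,0,0,1]]]' 60;  python3 - <<'E'
from h import *
from workcell import *
p=vision.camera("wrist"); cv2.imwrite("pics/t_w.png",p["image"])
s=vision.camera("side"); crop(s,(275,150),110,3.6,"pics/t_s.png")
c=vision.camera("scene"); crop(c,(250,210),90,3.3,"pics/t_c.png")
o=get_obs();print(o["ee_pos"],o["wrist_force"],o["joint_vel"],o["gripper_width"]*85,o["time"])
E
```

```text
time: 19.15
ee_pos: [0.4808, -0.0742, 0.2913]
eef_rot: [0.706, -0.706, -0.044, 0.044]
wrist_force: [0.1, 0.2, -2.1]
gripper_width: 0.365
time: 19.65
ee_pos: [0.4811, -0.0743, 0.2919]
eef_rot: [0.706, -0.706, -0.044, 0.044]
wrist_force: [-0.9, -0.6, -2.7]
gripper_width: 0.364
[ 0.48109701 -0.07431986  0.29200187] [-0.29577907  0.06651717 -3.00925427] [ 0.00133285 -0.00025277 -0.0017921  -0.00026499  0.00023381  0.00115448] 31.20199395401013 19.8
```

View pics/t_s.png

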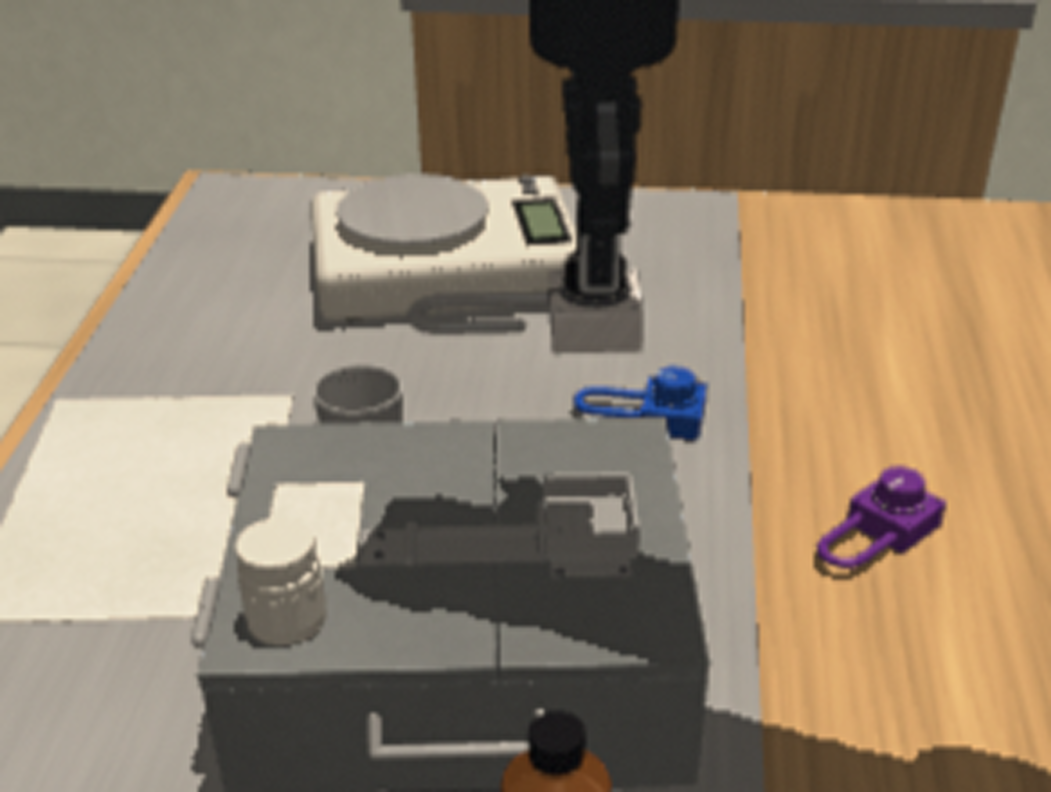

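View pics/t_c.png

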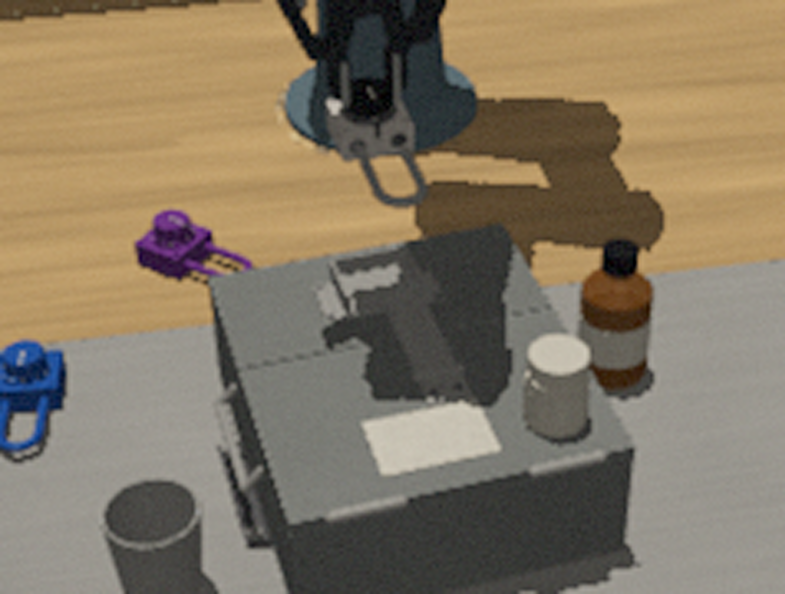

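View pics/t_w.png

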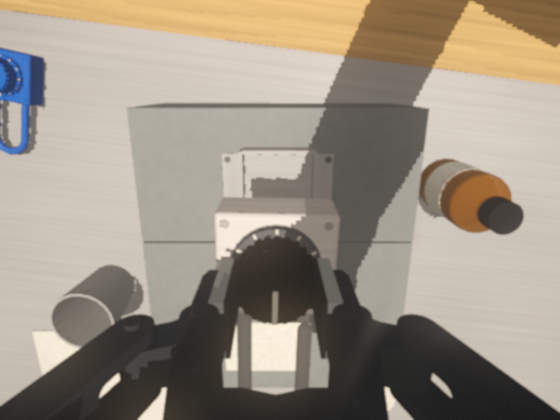

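```bash
python3 -c "
from workcell import workorder
print(workorder.hand_in())"
```

```text
the job is handed in; nothing more can be done
None
```

I turned the dial about 120° clockwise until the white line sat at the black index mark. I then drew the shackle out to its stop, took the lock by its knob and lifted it straight up. The job is handed in with the lock still in the gripper, at about 20 s of the 67 s allowed.

- **Dial:** after I let go, the line stood in line with the shackle legs in the wrist picture. The knob went clockwise only, with no sign of running past the mark.
- **Shackle:** the tool moved about 22 mm, then the pull rose to about 12 N with no further movement. The bow measured about 85 mm from the case front, against 84 mm expected when fully open. Its toe leg is clear of the staple.
- **Final hold:** the lock is open, dial up and still, with its underside about 14 cm above the lid by the tool's height. The wrist carries about 2.5 N, which fits the lock's weight.
- **Surroundings:** the bottle, jar, beaker and both look-alikes were standing where they were in the last pictures.

**Disagreement along the way:** my first knob position was several mm off because I used a camera pose from a later moment than the picture. I corrected it from a second view before gripping. The lock also sat about 3° askew within its guard's play after dialling, and it lifted out freely. No check failed.

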